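# Refit the finned cover of an opened power box and wing it down

## Robot

A 6-joint arm with a two-finger parallel gripper is mounted at the origin on a cart in front of the work surface, level with it; the furniture and walls round the work are solid. World frame = base frame: x ahead of the robot, y to its left, z up, the work surface at z = 0. Lengths are in mm, angles in rad, forces in N, time in s.
With the tool pointing down it reaches from about 350 to 775 mm from the base axis. Payload 7.3 kg.
Tool frame: the origin (TCP) lies midway between the tips of the shut fingers; the grasp point (between the pads) lies 19 mm behind it; z points along the fingers, y is the line along which they close (so a half turn about z gives the same grasp; the last joint's range is limited). The gripper opens to 92 mm and grips with 3 to 60 N. Pads are 19 mm wide; open, the fingers measure 130 mm over their backs; the gripper's body (75 mm by 190 mm) begins 47 mm behind the grasp point.
Start: joints at [1.052, 0.342, 1.524, -0, 1.275, -0.146], TCP at [191.205, 488.964, 226.741] pointing down, gripper open.
Joint ranges: [-2.53, 2.53], [-0.77, 2.02], [0.04, 2.7], [-1, 4.14], [0.28, 2.66], [-3.11, 3.11]. Speed limits (rad/s): [2.57, 2.57, 3.14, 3.14, 3.14, 3.14].

## Interface

Orientations are given as [roll, pitch, yaw] about the fixed x, y, z axes, in that order (R = Rz(yaw) Ry(pitch) Rx(roll)).
In Python, from plant import readout, vision, order, models gives the robot as it stands. The module is installed in compiled form; this text tells all that it offers.
- The arm moves only by the tool step_arm, never from a script. Its argument "series" is text: rows parted by semicolons, each of 7 numbers parted by spaces: the gripper's target within -1 to 1 (shut at 1, half-way at 0, fully open at -1), then the shift along the tool's x, y, z each as a share of 80 mm, from -1 to 1, then the turn, a rotation vector about the tool's x, y, z each as a share of 2 pi rad, from -1 to 1. In form: jaw x y z ax ay az; .... A call has 1 to 20 rows; each row is the pose to reach, as a shift and turn from the pose commanded when the call began, along the tool's axes at that moment, turning the shorter way round; what a row does not reach only later rows make up. A row lasts 1/10 s, in which the tool goes at most 50 mm and 8.59 degrees, less where a joint would pass 70% of its speed; a pose out of reach is approached as far as the arm can. A call with a number of a shift or a turn outside -1 to 1 is refused whole. A call with a gripper value outside its range is refused whole. The fingers move at their own pace and stop on an object; the grip force is fixed at half the most. Time passes only in rows, so rows that repeat a pose let the fingers close. It gives the time, the measured TCP pose, the force, the opening and the grip force at its end, in the units of the state.
- readout.get_obs(): the state, without advancing time (a new reading comes with each control period).
- vision.capture(name): name is "side" or "top"; returns a dict with "frame" (384x512x3 uint8, red, green, blue), "depth" (384x512 float32, mm along the optical axis (not along the pixel's ray), 0 where there is no reading), "fovy" (degrees; the focal length in pixels is half the picture's height over the tangent of half this angle, whatever the lens; pixels are square), "cx", "cy" (the principal point, pixels), "rvec" (rotation vector, rad) and "tvec" (3), from world to camera coordinates, as OpenCV has them. Camera axes: x right, y down, z forward; pixel columns grow to the right and rows downward; lengths in mm; the calibration is good to about 2 mm. A picture is of the moment at which its call begins.
- order.close_job(): hands the job in; it is judged then, once.
Trained networks look in a picture, given as the dict that the camera call returned (one of the last four; its "shot" number tells which), for a name from the list of things; names that differ only in an ending like _2 or _b are one class to them, and where a whole thing is asked for, a point or a joint stands for the part that bears it (a point fixed in the world has none). Each returns a list of dicts, best first, with "p" (0 to 1); they miss things now and then, are a little off and sometimes report something else, mostly with a low value. They report only what shows in the picture. A call takes as long as a camera call. They do not tell look-alikes from the thing itself.
- models.look_for(picture, thing): "position" ([column, row] in pixels, amid what is visible of it).
- models.pinpoint(picture, thing): "position" ([column, row] in pixels: a listed point, or the origin of a listed thing).
The state is a dict: "time": time; "joint_positions": joint angles; "dq": joint speeds; "tau": joint torques, N m; "tool_pos": TCP position; "tcp_rot": TCP orientation; "contact_force": force on the tool from outside, world axes, zero at the start; "moment": the same for the moment, N m; "grip_width": finger opening in mm; "finger_force": force on a finger pad.
Only numpy, scipy, OpenCV 4.12 (cv2) and the standard library are available. Lean on these libraries where they do the work, as an engineer would, in place of code of your own. Each camera call takes 0.05 s, during which the arm holds its last target. There are 200 camera calls.

## Task

The open power box needs its L-shaped aluminium cover back: tip the cover on the bench, about its corner, from its short fin leg onto its long slotted leg, letting it down gently rather than letting it slam. Then lift it by the fin and lower it over the box so that the wing nut comes up through the slot and the plate lies flush between the four tabs, fin at either end, and only then turn the wing nut clockwise until it is snug on the plate. Leave the phone, the parts tray and the white puck where they are.

Things in the scene. Friction and masses are not known exactly. Their poses are not given: they have to be found in the camera images.
- power_box: Fixed grey steel box, open top, 116 (x) x 150 (y) x 45 mm high; origin under its centre, on the bench. The cover seats on its rim. In its centre an 8 mm stud with a captive wing nut, top 76 mm up. Four tabs on the long sides (x = +-58, y = +-45 mm, 22 mm long) rise 11 mm over the rim, 116 mm apart, tops bent outward to guide the 110 mm wide plate; none on the short sides.
- seat (a point): Centre of the box's rim plane, 45 mm above the bench, on the stud's axis; axes as the box's (z up).
- wing_nut (a joint): Angle of the wing nut, rad; grows clockwise seen from above, 0 to 2.9 (end of thread). At 0 the wings lie along the box's x, in line with a seated cover's slot, the nut's underside 12 mm above the rim; each rad lowers it 3 mm. It meets a seated plate at about 2.0 and then clamps with some 7 N more per 0.1 rad; about 0.1 N m of friction holds it where left. It cannot come off.
- nut_grip (a point): On the nut's axis at the height to grip, 24 mm above its underside, 10 mm below the wing tops; moves and turns with the nut, z up. The wings stand along this point's x: 62 mm over both, 9 mm thick (y), 34 mm high, with a 10 mm gap between them; hub 17 mm across, 13 mm high.
- cover: Loose L-shaped aluminium cover, 0.22 kg: plate 110 (x) x 150 (y) x 6 mm (z 0 to 6), fin at its +y end (110 x 8, y 67 to 75, z 0 to 55 mm). Origin: middle of the plate's underside and of its through slot, 72 (x) x 22 mm. At the start the fin lies on the bench and the plate stands up: y points down, z level. It tips about the edge y = 75, z = 0 toward its -z side and falls by itself past 13 degrees.
- fin_top (a point): Middle of the fin's free edge: cover (0, 71, 55) mm; axes as the cover's.
- plate_edge (a point): Middle of the plate's free edge, opposite the fin: cover (0, -75, 3) mm; at the start the top of the upright plate, 150 mm over the bench; axes as the cover's.
- silver_phone: Bystander: loose silver phone, 67 x 138 x 8 mm, lying flat; origin at the centre of its underside.
- parts_tray: Bystander: loose pale compartment tray for screws, 70 x 126 x 25 mm; origin at the centre of its underside.
- wick_puck: Bystander: loose white round puck with a hollow top, 58 mm across, 33 mm high; origin at the centre of its underside.
Not all that is in view belongs to the job. Of the things that look like the cover, the larger one is meant.

How it is judged (in metres and radians):
On the way, in this order (a step that is already met when the one before it is completed fails the run):
1. the cover has been tipped onto its slotted leg and lies flat on the bench, fin up (angle between cover's own z axis and vertical below 0.06 rad and height (world z) of cover below 0.006 m), for 0.2 s.
2. the cover lies flush on the box between the tabs, with the raised wing nut through its slot (horizontal distance between cover and seat below 0.008 m and z of cover in the frame of seat below 0.0025 m and angle between cover's own z axis and vertical below 0.04 rad and value of joint wing_nut below 1.2 rad), for 0.2 s.
At the end, for the whole second after the job is handed in: Cover flush on the rim (within 2.5 mm and 0.04 rad), its middle within 8 mm of the stud, square with the box within 0.09 rad (fin at either end); wing nut past 1.8 rad and pressing on the plate with over 4 N by itself; all at rest (horizontal distance between cover and seat below 0.008 m and z of cover in the frame of seat between -0.003 and 0.0025 m and angle between cover's own z axis and vertical below 0.04 rad and angle between the y axis of cover and the y axis of power_box, either way round below 0.09 rad and value of joint wing_nut above 1.8 rad and contact force between wing_nut and cover above 4 N and linear speed of cover below 0.01 m/s); the robot touches nothing.
It fails at once if the cover slams over or is thrown about (turns faster than 9 rad/s) (angular speed of cover above 9 rad/s).
It fails at once if a bystander (phone, parts tray or puck) is moved by more than 20 mm (distance of any of silver_phone, parts_tray, wick_puck from where it was at the start of the episode above 0.02 m).
It also fails if it takes over 70 s, if anything falls off the work surface, if the arm or the gripper's body presses on something with over 40 N, if the wrist force passes 120 N, or if a joint passes its speed limit or range.

## Working session

There is one attempt and no reset: what is moved stays moved. The work goes in short steps, Python scripts to look and compute and a tool call to move; the robot and the scene stay as the last step left them, time stands still between calls to the robot, and variables do not carry over. Pictures are saved under pics/ and viewed, at most 10 in all, crops included, and the job is handed in when it is done.

Besides the shell and the picture viewer there is one more tool, called after "Emit:" as name(argument=value, ...) on one line, values as JSON. step_arm: Moves the arm, as the interface text tells. Shift numbers are shares of 80 mm and turn numbers shares of 2 pi rad, none past 1 either way. Its arguments: {"type":"object","properties":{"series":{"type":"string"}},"required":["series"]}

```bash
mkdir -p pics; cat > h.py <<'E'
import numpy as np, cv2
from plant import readout, vision, order, models
def cam(p):
    f=p["frame"].shape[0]/2/np.tan(np.radians(p["fovy"])/2)
    R=cv2.Rodrigues(np.array(p["rvec"],float))[0]; t=np.array(p["tvec"],float).reshape(3)
    return f,R,t
def cloud(p):
    f,R,t=cam(p); d=p["depth"].astype(float); v,u=np.indices(d.shape)
    P=np.stack([(u-p["cx"])/f*d,(v-p["cy"])/f*d,d],-1)
    W=(P-t)@R; W[d==0]=np.nan
    return W
def proj(p,X):
    f,R,t=cam(p); c=np.atleast_2d(X)@R.T+t
    return np.c_[f*c[:,0]/c[:,2]+p["cx"],f*c[:,1]/c[:,2]+p["cy"]]
def ray(p,uv,z):
    f,R,t=cam(p); d=R.T@np.array([(uv[0]-p["cx"])/f,(uv[1]-p["cy"])/f,1]); o=-R.T@t
    return o+d*(z-o[2])/d[2]
def save(p,n): cv2.imwrite(f"pics/{n}.png",p["frame"][...,::-1])
E
python3 - <<'E'
from h import *
o=readout.get_obs(); print(o)
ps=[vision.capture(n) for n in("top","side")]
cv2.imwrite("pics/a.png",cv2.resize(np.hstack([p["frame"] for p in ps])[...,::-1],(800,300),interpolation=cv2.INTER_AREA))
np.set_printoptions(precision=1,suppress=True)
for p in ps:
    save(p,"full%d"%p["shot"]); W=cloud(p); f,R,t=cam(p); print("campos",-R.T@t,f)
    for n in["power_box","seat","nut_grip","cover","fin_top","plate_edge","silver_phone","parts_tray","wick_puck"]:
        for m in(models.look_for,models.pinpoint):
            for r in m(p,n)[:3]:
                c=np.array(r["position"]); i=np.clip(c.round().astype(int),0,[511,383]); print(n,m.__name__,round(r["p"],2),c,W[i[1],i[0]])
E
```

```text
{'time': 0.0, 'joint_positions': array([ 1.05199388e+00,  3.42710741e-01,  1.52505904e+00, -1.42343171e-05,
        1.27540353e+00, -1.46017537e-01]), 'dq': array([ 0.00073524,  0.00043776,  0.00154437, -0.00156306, -0.00105629,
        0.00052599]), 'tau': array([ 4.14915803e-04, -4.31251752e+01, -2.44209212e+01,  7.19240773e-02,
        5.60950523e-02, -1.06978807e-04]), 'tool_pos': array([190.9871874 , 488.56744574, 226.03652441]), 'tcp_rot': array([-3.14002683e+00, -2.16518635e-04,  2.76881173e+00]), 'contact_force': array([-0.26771252,  0.22659972,  1.0665243 ]), 'moment': array([-0.01156375,  0.02590237,  0.00579406]), 'finger_force': 0.0, 'grip_width': 91.5827890364938}
campos [ 459.7  -38.4 1426.5] 440.68602131041143
power_box call 0.78 [301.9 220.1] [ 516.8 -187.7   93.7]
power_box call 0.36 [146.7 235.8] [457.4 267.  139.3]
power_box call 0.78 [302.1 219.5] [ 516.8 -187.7   93.7]
power_box call 0.49 [333.8 167.6] [ 689.8 -296.8   21.6]
seat call 0.58 [301.  216.3] [ 530.3 -187.7   64.5]
seat call 0.82 [302.8 216.7] [ 527.  -193.1   72. ]
seat call 0.41 [208.6 164.8] [691.5 
[... 2119 characters left out ...]
8.2 180.6] [489.7 385.3   0.6]
fin_top call 0.5 [224.2 184.8] [578.9 301.7   7.4]
plate_edge call 0.74 [230.7 174.1] [642.3 393.3   0.2]
plate_edge call 0.59 [196.3 178.4] [451.4 261.8  87.9]
plate_edge call 0.77 [196.3 161.4] [534.9 577.2  -3.9]
plate_edge call 0.47 [231.  159.5] [667.1 461.4  32.2]
silver_phone call 0.82 [267.  203.7] [686.4  96.5  10.4]
silver_phone call 0.6 [265.5 203.3] [684.  101.   12.9]
parts_tray call 0.72 [272.2 304.1] [ 479.8 -415.8   25.6]
parts_tray call 0.55 [272.6 307. ] [ 477.  -429.    27.3]
wick_puck call 0.56 [317.5 265.2] [ 685.  -313.4   25.5]
wick_puck call 0.56 [257.  245.3] [ 521.3 -200.8   70.4]
wick_puck call 0.8 [318.5 267. ] [ 677.5 -326.3   29.8]
```

View pics/a.png

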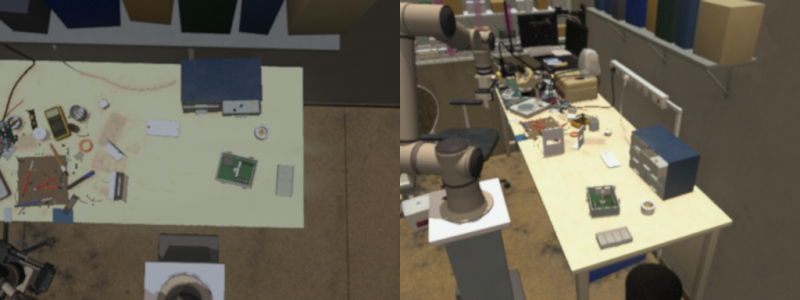

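```bash
python3 - <<'E'
from h import *
np.set_printoptions(precision=1,suppress=True)
a=vision.capture("top");b=vision.capture("side")
def crop(p,u,v,w,h,s): return cv2.resize(p["frame"][v:v+h,u:u+w],None,fx=s,fy=s,interpolation=cv2.INTER_CUBIC)
im=np.hstack([crop(a,110,170,80,100,5),crop(b,170,140,80,100,5)])
cv2.imwrite("pics/b.png",im[...,::-1])
cv2.imwrite("pics/c.png",np.hstack([crop(a,270,180,80,80,5),crop(b,220,220,80,80,5)])[...,::-1])
for p in(a,b):
  W=cloud(p).reshape(-1,3)
  for z0,z1 in((15,60),(60,115),(115,135),(135,160)):
   for lo,hi in(((360,180),(530,350)),((540,240),(670,370))):
    m=(W[:,2]>z0)&(W[:,2]<z1)&np.all((W[:,:2]>lo)&(W[:,:2]<hi),1); Q=W[m]
    if len(Q)>4:
      r=cv2.minAreaRect(Q[:,:2].astype(np.float32)); print(p["shot"],z0,lo,len(Q),Q.mean(0),Q.min(0),Q.max(0),[np.round(x,1) for x in r])
# box rim
  m=(W[:,2]>40)&(W[:,2]<60)&np.all((W[:,:2]>(420,-300))&(W[:,:2]<(640,-90)),1);Q=W[m]
  print("rim",len(Q),Q.mean(0),[np.round(x,1) for x in cv2.minAreaRect(Q[:,:2].astype(np.float32))])
  m=(W[:,2]>62)&(W[:,2]<90)&np.all((W[:,:2]>(420,-300))&(W[:,:2]<(640,-90)),1);Q=W[m]
  print("nut",len(Q),Q.mean(0),[np.round(x,1) for x in cv2.minAreaRect(Q[:,:2].astype(np.float32))])
E
```

```text
3 15 (360, 180) 113 [451.9 267.9  36.1] [398.4 263.2  15.1] [507.2 316.3  59.9] [array([454. , 289.7]), array([ 49.5, 108.9]), np.float64(87.0)]
3 15 (540, 240) 32 [603.9 290.1  39.9] [581.4 266.9  15.2] [634.4 323.9  60. ] [array([602.8, 300.1]), array([77.4, 17.3]), np.float64(48.4)]
3 60 (360, 180) 149 [452.1 267.2  84.8] [398.5 263.3  60.5] [506.5 272.7 114.9] [array([452.7, 268.7]), array([  6.9, 108.1]), np.float64(87.3)]
3 60 (540, 240) 69 [607.7 294.9  98.1] [581.5 266.9  61.3] [633.6 327.  114.2] [array([608.3, 296.9]), array([77.3,  4.9]), np.float64(49.0)]
3 115 (360, 180) 58 [453.3 266.4 125.4] [399.  263.9 115.4] [507.5 269.  134.9] [array([453.2, 266. ]), array([  3. , 108.6]), np.float64(87.9)]
3 135 (360, 180) 125 [452.9 268.2 147.5] [399.7 263.6 135.1] [506.5 273.5 157.3] [array([453.2, 268.7]), array([  6.9, 106.8]), np.float64(87.7)]
rim 275 [ 533.8 -197.3   46.9] [array([ 530.5, -195.6]), array([150.8, 127.5]), np.float64(77.4)]
nut 51 [ 529.4 -194.    79.6] [array([ 531. , -194.4]), array([13.9, 61.2]), np.float64(76.3)]
4 15 (360, 180) 267 [449.5 262.3  37.5] [3
[... 317 characters left out ...]
 115. ] [array([450.5, 261.7]), array([ 16.8, 110. ]), np.float64(86.9)]
4 60 (540, 240) 92 [604.2 287.5  87.5] [580.2 256.3  60.1] [632.  323.2 114. ] [array([605.2, 290.2]), array([81.4, 11. ]), np.float64(52.1)]
4 115 (360, 180) 131 [448.4 262.4 125. ] [396.  248.  115.1] [505.1 270.3 134.9] [array([450.5, 261.3]), array([ 19.2, 109.5]), np.float64(85.6)]
4 135 (360, 180) 115 [449.9 262.6 143.9] [395.  251.2 135. ] [503.4 277.1 153.6] [array([449.6, 263.9]), array([ 23.3, 107.4]), np.float64(84.2)]
rim 272 [ 529.4 -209.1   46.4] [array([ 527.9, -201. ]), array([156.1, 126.2]), np.float64(77.0)]
nut 139 [ 526.5 -203.8   75.8] [array([ 528. , -202.1]), array([14.8, 59.1]), np.float64(74.1)]
```

View pics/b.png

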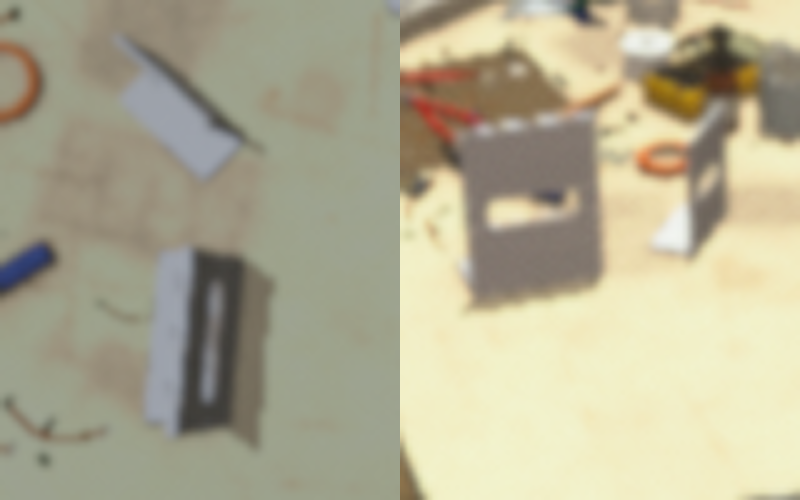

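View pics/c.png

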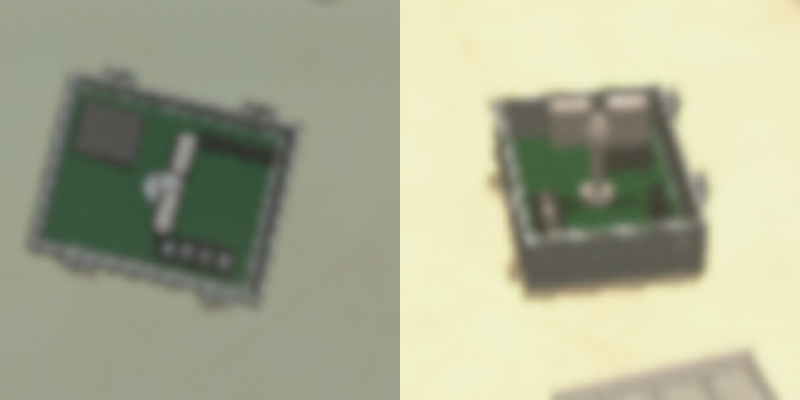

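The cover is the larger L at top-view pixel (150,237), about 110 mm wide and 150 mm high. The other L at (145,190) is only about 78 x 105 mm. The crop shows its fin to the left (+y), so it tips toward -y. The box is at about (302,217), with the wings across it along its short side. I'll set out for a point above the plate edge.

Emit:
step_arm(series="-1 -0.5 -0.17 0 0 0 0; -1 -1 -0.35 0 0 0 0; -1 -1 -0.35 0 0 0 0")

```text
time: 2.3
tool_pos: [258.4, 431.4, 226.8]
tcp_rot: [-3.141, 0.002, 2.765]
contact_force: [-0.7, -0.5, -0.8]
grip_width: 91.3
finger_force: 0.0
```

Emit:
step_arm(series="-1 -0.5 -0.17 0 0 0 0; -1 -1 -0.35 0 0 0 0; -1 -1 -0.35 0 0 0 0")

```text
time: 2.6
tool_pos: [322.6, 376.4, 226.8]
tcp_rot: [-3.141, 0.001, 2.764]
contact_force: [-1.5, 0.2, -0.2]
grip_width: 91.8
finger_force: 0.0
```

Emit:
step_arm(series="-1 -0.5 -0.17 0 0 0 0; -1 -1 -0.35 0 0 0 0; -1 -1 -0.35 0 0 0 0")

```text
time: 2.9
tool_pos: [386.7, 321.5, 226.7]
tcp_rot: [3.142, 0.001, 2.765]
contact_force: [-0.4, 0.6, -0.4]
grip_width: 91.8
finger_force: 0.0
```

Emit:
step_arm(series="-1 -0.5 -0.17 0 0 0 -0.02; -1 -1 -0.35 0 0 0 -0.04; -1 -1 -0.35 0 0 0 -0.053; -1 -1 -0.35 0 0 0 -0.053; -1 -1 -0.35 0 0 0 -0.053")

```text
time: 3.4
tool_pos: [447.6, 269.1, 226.7]
tcp_rot: [3.141, -0.001, 3.1]
contact_force: [-0.7, -0.2, -1.3]
grip_width: 91.8
finger_force: 0.0
```

```bash
cat >> h.py <<'E'
from scipy.spatial.transform import Rotation as Ro
def pose():
    o=readout.get_obs(); return np.array(o["tool_pos"]),Ro.from_euler("xyz",o["tcp_rot"])
def rows(targets,p0=None):  # (jaw,pos,Rot)
    p,R=p0 or pose()
    for j,x,r in targets:
        s=R.inv().apply(np.array(x)-p)/80; w=(R.inv()*r).as_rotvec()/2/np.pi
        print(j,*np.round(s,3),*np.round(w,4),end="; ")
    print()
E
python3 - <<'E'
from h import *
np.set_printoptions(precision=2,suppress=True)
p,R=pose(); print(p,R.as_euler("xyz"),R.as_matrix()); o=readout.get_obs(); print(o["time"],o["joint_positions"],o["contact_force"])
a=vision.capture("side")
# same cover seen from the side: tool points vs estimated points
W=cloud(a).reshape(-1,3)
print(proj(a,[[452,266,150],[398,266,150],[506,266,150],p]))
im=a["frame"][110:230,140:260]; cv2.imwrite("pics/d.png",cv2.resize(im,None,fx=5,fy=5,interpolation=cv2.INTER_CUBIC)[...,::-1])
E
```

```text
[447.56 269.13 226.67] [ 3.14 -0.    3.1 ] [[-1.    0.04 -0.  ]
 [ 0.04  1.    0.  ]
 [ 0.    0.   -1.  ]]
3.4 [ 0.39  0.34  1.53  0.    1.27 -1.14] [-0.71 -0.19 -1.32]
[[194.88 163.47]
 [181.23 165.83]
 [208.26 161.16]
 [192.26 145.27]]
```

View pics/d.png

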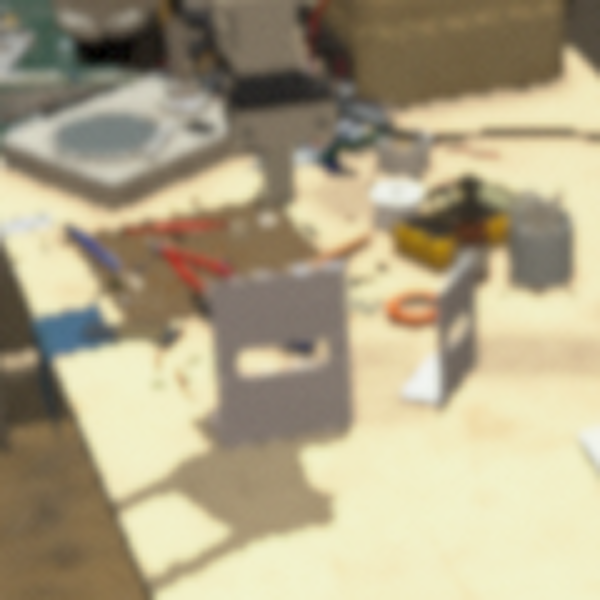

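The picture shows the gripper above the upright plate, whose top edge runs from about (182,166) to (210,162). That agrees with the estimate, so I descend and grip.

Emit:
step_arm(series="-1 -0.05 -0.035 0.3 0 0 0; -1 -0.05 -0.035 0.65 0 0 0; -1 -0.05 -0.035 1 0 0 0; -1 -0.05 -0.035 1 0 0 0")

```text
time: 3.85
tool_pos: [449.4, 265.2, 143.7]
tcp_rot: [-3.139, -0.007, 3.102]
contact_force: [0.2, -1.0, 0.7]
grip_width: 91.9
finger_force: 0.0
```

Emit:
step_arm(series="-1 0 0 0.15 0 0 0; -1 0 0 0.3 0 0 0; 0 0 0 0.3 0 0 0; 0.3 0 0 0.3 0 0 0; 0.6 0 0 0.3 0 0 0; 1 0 0 0.3 0 0 0; 1 0 0 0.3 0 0 0; 1 0 0 0.3 0 0 0; 1 0 0 0.3 0 0 0")

```text
time: 4.75
tool_pos: [452.4, 265.2, 122.9]
tcp_rot: [3.141, 0.0, 3.102]
contact_force: [-0.2, -0.2, 0.9]
grip_width: 40.2
finger_force: 0.0
```

```bash
python3 - <<'E'
from h import *
np.set_printoptions(precision=1,suppress=True)
p,R=pose(); print(p,R.as_euler("xyz"),readout.get_obs()["contact_force"],readout.get_obs()["moment"])
# corner pivot: plate mid-plane gripped at p; corner = -z face (-tool y side) 3 mm, z=0.5
yv=R.apply([0,1,0]); xv=R.apply([1,0,0])
c=p-3*yv; c[2]=0.5
def tgt(deg):
    # tip toward -y: rotation about cover x axis (world +x = -tool x); +z axis tilts to -y : rot about +x by +deg
    r=Ro.from_rotvec(-xv*np.radians(deg)); return c+r.apply(p-c), r*R
for d in(10,30,60): print(d,tgt(d)[0])
for A,B in((0,20),(20,40),(40,60)):
    rows([(1,)+tgt(d) for d in np.linspace(A,B,9)[1:]],tgt(A))
E
```

```text
[452.4 265.2 122.9] [3.1 0.  3.1] [-0.2 -0.2  0.9] [0. 0. 0.]
10 [451.5 243.9 121.5]
30 [449.9 203.6 108. ]
60 [448.1 157.8  64.3]
1 0.0 -0.067 -0.0 -0.0069 -0.0 -0.0; 1 -0.0 -0.133 0.003 -0.0139 0.0 0.0; 1 0.0 -0.2 0.008 -0.0208 0.0 -0.0; 1 0.0 -0.266 0.017 -0.0278 -0.0 0.0; 1 -0.0 -0.332 0.028 -0.0347 -0.0 -0.0; 1 0.0 -0.397 0.042 -0.0417 -0.0 0.0; 1 -0.0 -0.462 0.059 -0.0486 0.0 -0.0; 1 0.0 -0.525 0.079 -0.0556 0.0 0.0; 
1 -0.0 -0.067 -0.0 -0.0069 0.0 0.0; 1 -0.0 -0.133 0.003 -0.0139 0.0 -0.0; 1 -0.0 -0.2 0.008 -0.0208 0.0 0.0; 1 -0.0 -0.266 0.017 -0.0278 0.0 -0.0; 1 -0.0 -0.332 0.028 -0.0347 0.0 -0.0; 1 -0.0 -0.397 0.042 -0.0417 0.0 -0.0; 1 -0.0 -0.462 0.059 -0.0486 0.0 0.0; 1 -0.0 -0.525 0.079 -0.0556 0.0 0.0; 
1 0.0 -0.067 -0.0 -0.0069 -0.0 0.0; 1 0.0 -0.133 0.003 -0.0139 -0.0 0.0; 1 -0.0 -0.2 0.008 -0.0208 -0.0 0.0; 1 -0.0 -0.266 0.017 -0.0278 -0.0 -0.0; 1 -0.0 -0.332 0.028 -0.0347 0.0 -0.0; 1 -0.0 -0.397 0.042 -0.0417 0.0 0.0; 1 -0.0 -0.462 0.059 -0.0486 -0.0 -0.0; 1 -0.0 -0.525 0.079 -0.0556 0.0 0.0;
```

Emit:
step_arm(series="1 0 0 0 0 0 0; 1 0 0 0 0 0 0; 1 0 0 0 0 0 0; 1 0 0 0 0 0 0; 1 0 0 0 0 0 0; 1 0 0 0 0 0 0; 1 0 0 0 0 0 0")

```text
time: 5.45
tool_pos: [452.3, 265.2, 122.7]
tcp_rot: [3.141, 0.0, 3.102]
contact_force: [0.7, -0.2, -0.7]
grip_width: 5.9
finger_force: 30.0
```

Emit:
step_arm(series="1 0 -0.067 0 -0.0069 0 0; 1 0 -0.133 0.003 -0.0139 0 0; 1 0 -0.2 0.008 -0.0208 0 0; 1 0 -0.266 0.017 -0.0278 0 0; 1 0 -0.332 0.028 -0.0347 0 0; 1 0 -0.397 0.042 -0.0417 0 0; 1 0 -0.462 0.059 -0.0486 0 0; 1 0 -0.525 0.079 -0.0556 0 0; 1 0 -0.525 0.079 -0.0556 0 0")

```text
time: 6.35
tool_pos: [450.7, 222.2, 116.2]
tcp_rot: [2.792, -0.001, 3.099]
contact_force: [-0.3, 0.9, -0.0]
grip_width: 6.2
finger_force: 30.0
```

Emit:
step_arm(series="1 0 -0.067 0 -0.0069 0 0; 1 0 -0.133 0.003 -0.0139 0 0; 1 0 -0.2 0.008 -0.0208 0 0; 1 0 -0.266 0.017 -0.0278 0 0; 1 0 -0.332 0.028 -0.0347 0 0; 1 0 -0.397 0.042 -0.0417 0 0; 1 0 -0.462 0.059 -0.0486 0 0; 1 0 -0.525 0.079 -0.0556 0 0; 1 0 -0.525 0.079 -0.0556 0 0")

```text
time: 7.25
tool_pos: [449.3, 185.4, 95.6]
tcp_rot: [2.443, -0.002, 3.101]
contact_force: [0.6, 1.2, 1.1]
grip_width: 5.8
finger_force: 30.0
```

Emit:
step_arm(series="1 0 -0.067 0 -0.0069 0 0; 1 0 -0.133 0.003 -0.0139 0 0; 1 0 -0.2 0.008 -0.0208 0 0; 1 0 -0.266 0.017 -0.0278 0 0; 1 0 -0.332 0.028 -0.0347 0 0; 1 0 -0.397 0.042 -0.0417 0 0; 1 0 -0.462 0.059 -0.0486 0 0; 1 0 -0.525 0.079 -0.0556 0 0; 1 0 -0.525 0.079 -0.0556 0 0")

```text
time: 8.15
tool_pos: [448.0, 157.8, 63.5]
tcp_rot: [2.094, -0.003, 3.102]
contact_force: [0.4, -0.3, 1.6]
grip_width: 5.6
finger_force: 30.0
```

```bash
python3 - <<'E'
from h import *
np.set_printoptions(precision=2,suppress=True)
p,R=pose(); o=readout.get_obs(); print(o["joint_positions"],p,R.as_matrix(),o["grip_width"])
a=vision.capture("side"); im=a["frame"][120:220,150:270]; cv2.imwrite("pics/e.png",cv2.resize(im,None,fx=5,fy=5,interpolation=cv2.INTER_CUBIC)[...,::-1])
E
```

```text
[-0.43  0.76  2.    1.02  1.23 -2.76] [448.02 157.84  63.54] [[-1.    0.02  0.03]
 [ 0.04  0.5   0.87]
 [ 0.    0.87 -0.5 ]] 5.585985167040418
```

View pics/e.png

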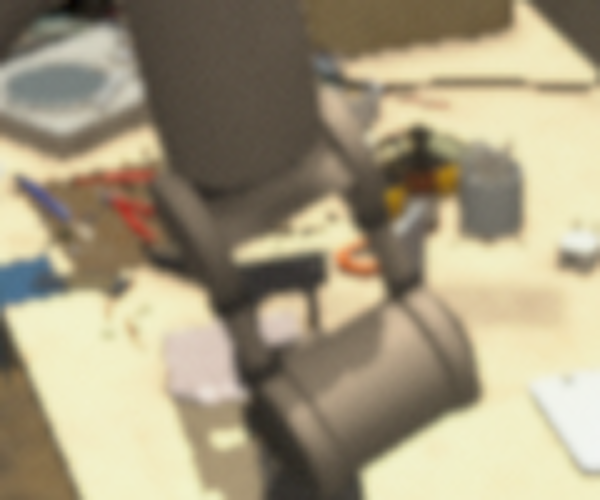

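The cover is gripped at its top and tipped 60°, with its corner still on the bench. The next step opens the jaw while the lower finger stays put as a support. Then I lower the plate on that finger.

Emit:
step_arm(series="0.75 0 0.02 0 0 0 0; 0.62 0 0.059 0 0 0 0; 0.48 0 0.1 0 0 0 0; 0.35 0 0.14 0 0 0 0; 0.22 0 0.18 0 0 0 0; 0.08 0 0.22 0 0 0 0; -0.05 0 0.26 0 0 0 0; -0.19 0 0.3 0 0 0 0; -0.32 0 0.34 0 0 0 0; -0.46 0 0.38 0 0 0 0; -0.6 0 0.42 0 0 0 0; -0.74 0 0.46 0 0 0 0; -0.74 0 0.46 0 0 0 0; -0.74 0 0.46 0 0 0 0")

```text
time: 9.6
tool_pos: [448.8, 176.2, 96.1]
tcp_rot: [2.094, 0.0, 3.102]
contact_force: [0.8, 0.3, -1.4]
grip_width: 79.8
finger_force: 0.3
```

Emit:
step_arm(series="-0.74 0 0 -0.06 0 0 0; -0.74 0 0 -0.13 0 0 0; -0.74 0 0 -0.2 0 0 0; -0.74 0 0 -0.26 0 0 0; -0.74 0 -0.05 -0.25 0 0 0; -0.74 0 -0.1 -0.24 0 0 0; -0.74 0 -0.15 -0.235 0 0 0; -0.74 0 -0.2 -0.23 0 0 0; -0.74 0 -0.25 -0.22 0 0 0; -0.74 0 -0.3 -0.21 0 0 0; -0.74 0 -0.35 -0.2 0 0 0; -0.74 0 -0.4 -0.195 0 0 0; -0.74 0 -0.45 -0.19 0 0 0; -0.74 0 -0.5 -0.18 0 0 0; -0.74 0 -0.55 -0.17 0 0 0; -0.74 0 -0.6 -0.165 0 0 0; -0.74 0 -0.635 -0.16 0 0 0; -0.74 0 -0.635 -0.16 0 0 0")

```text
time: 11.4
tool_pos: [447.3, 139.6, 58.2]
tcp_rot: [2.093, -0.0, 3.102]
contact_force: [-0.0, -1.1, -0.6]
grip_width: 79.9
finger_force: 0.4
```

```bash
python3 - <<'E'
from h import *
np.set_printoptions(precision=2,suppress=True)
p,R=pose(); o=readout.get_obs(); print(p,o["contact_force"],o["grip_width"])
ps=[vision.capture(n) for n in("side","top")]
c=[cv2.resize(q["frame"][v:v+100,u:u+80],None,fx=5,fy=5,interpolation=cv2.INTER_CUBIC) for q,u,v in((ps[0],170,130),(ps[1],120,180))]
cv2.imwrite("pics/f.png",np.hstack(c)[...,::-1])
E
```

```text
[447.34 139.64  58.18] [-0.05 -1.1  -0.6 ] 79.89359650504403
```

View pics/f.png

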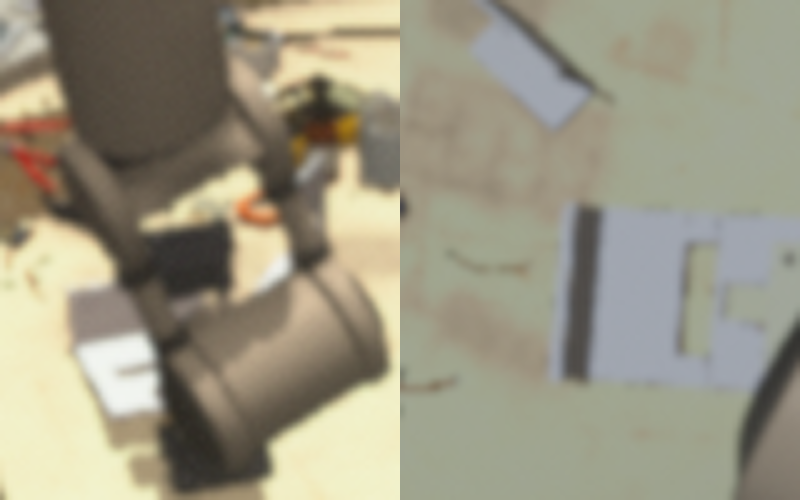

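The plate is almost flat and still on the finger, with the fin up at top-view column about 236. Now I withdraw the finger and bring the tool upright.

Emit:
step_arm(series="-0.74 0 -0.03 -0.05 0 0 0; -0.74 0 -0.06 -0.1 0 0 0; -0.74 0 -0.09 -0.15 0 0 0; -0.74 0 -0.12 -0.2 0 0 0; -0.74 0 -0.15 -0.26 0 0 0; -0.74 0 -0.18 -0.32 0 0 0; -0.74 0 -0.22 -0.38 0 0 0; -0.74 0 -0.22 -0.38 0 0 0")

```text
time: 12.3
tool_pos: [446.2, 103.9, 58.3]
tcp_rot: [2.094, 0.0, 3.101]
contact_force: [0.1, -0.4, 0.0]
grip_width: 79.8
finger_force: 0.0
```

Emit:
step_arm(series="-1 0 0.3 -0.17 0 0 0; -1 0 0.6 -0.35 0 0 0; -1 0 0.78 -0.45 0.02 0 0; -1 0 0.78 -0.45 0.04 0 0; -1 0 0.78 -0.45 0.06 0 0; -1 0 0.78 -0.45 0.08 0 0; -1 0 0.78 -0.45 0.1 0 0; -1 0 0.78 -0.45 0.12 0 0; -1 0 0.78 -0.45 0.14 0 0; -1 0 0.78 -0.45 0.1667 0 0; -1 0 0.78 -0.45 0.1667 0 0")

```text
time: 13.4
tool_pos: [445.8, 107.0, 131.1]
tcp_rot: [-3.139, 0.002, 3.107]
contact_force: [0.2, -0.5, -0.5]
grip_width: 91.7
finger_force: 0.0
```

```bash
cat >> h.py <<'E'
def cov(lo,hi,z0,z1,sh=("top","side")):
    for n in sh:
        q=vision.capture(n); W=cloud(q).reshape(-1,3)
        m=(W[:,2]>z0)&(W[:,2]<z1)&np.all((W[:,:2]>lo)&(W[:,:2]<hi),1); Q=W[m]
        if len(Q)>5: print(n,len(Q),Q.mean(0).round(1),np.percentile(Q,[2,98],axis=0).round(1).tolist(),[np.round(x,1) for x in cv2.minAreaRect(Q[:,:2].astype(np.float32))])
E
python3 - <<'E'
from h import *
p,R=pose(); print(p.round(1),R.as_euler("xyz").round(3),readout.get_obs()["time"])
cov((370,230),(530,300),40,70); cov((370,90),(530,242),4,11,("top",))
E
```

```text
[445.8 107.  131.1] [-3.139e+00  2.000e-03  3.107e+00] 13.4
top 15 [487.4 261.8  55.3] [[399.7, 256.7, 46.2], [506.6, 266.9, 59.4]] [array([453.5, 264.5]), array([  7.8, 107.9]), np.float64(85.4)]
side 100 [439.  255.4  48.9] [[395.3, 246.8, 40.1], [484.1, 264.7, 56.9]] [array([439.8, 254.7]), array([21.1, 90.5]), np.float64(84.5)]
top 95 [489.1 182.    6.1] [[372.4, 95.6, 4.0], [529.5, 239.9, 10.0]] [array([450.7, 169.7]), array([145.3, 156.2]), np.float64(88.5)]
```

Emit:
step_arm(series="-1 0 0.5 0 0 0 0; -1 -0.01 0.95 0 0 0 0; -1 -0.01 0.95 0 0 0 0")

```text
time: 13.85
tool_pos: [449.9, 182.2, 130.1]
tcp_rot: [3.138, -0.001, 3.102]
contact_force: [0.1, 0.2, -0.4]
grip_width: 91.8
finger_force: 0.0
```

Emit:
step_arm(series="-1 0 0.5 0 0 0 0; -1 -0.01 0.95 0 0 0 0; -1 -0.01 0.95 0 0 0 0; -1 -0.01 0.95 0 0 0 0")

```text
time: 14.25
tool_pos: [453.4, 255.2, 129.9]
tcp_rot: [3.141, -0.002, 3.102]
contact_force: [-0.2, -1.0, 0.0]
grip_width: 91.8
finger_force: 0.0
```

```bash
python3 - <<'E'
from h import *
p,R=pose(); print(p.round(1),R.as_euler("xyz").round(3),readout.get_obs()["time"])
cov((370,230),(530,300),25,65); cov((370,90),(530,242),4,11)
E
```

```text
[453.4 255.2 129.9] [ 3.141e+00 -2.000e-03  3.102e+00] 14.25
top 46 [456.6 260.1  46.8] [[399.4, 256.1, 26.3], [505.7, 267.0, 60.0]] [array([453.3, 262. ]), array([ 10.1, 108.3]), np.float64(87.8)]
side 212 [449.9 254.8  41.7] [[397.3, 246.2, 25.6], [503.4, 263.8, 57.4]] [array([450.5, 255.1]), array([ 24.6, 110.5]), np.float64(85.1)]
top 812 [448.8 160.    6.9] [[379.7, 98.5, 4.1], [523.0, 237.0, 10.6]] [array([449.7, 166.5]), array([156.2, 152.6]), np.float64(1.3)]
side 430 [445.8 169.3   6.8] [[390.1, 106.4, 4.1], [512.2, 238.2, 10.4]] [array([447.4, 166.7]), array([153.9, 150. ]), np.float64(0.2)]
```

Emit:
step_arm(series="-1 0 0.04 0.35 0 0 0; -1 0 0.04 0.7 0 0 0; -1 0 0.04 1 0 0 0; -1 0 0.04 1 0 0 0")

```text
time: 14.85
tool_pos: [451.8, 258.0, 48.0]
tcp_rot: [-3.14, -0.006, 3.101]
contact_force: [-0.1, -0.3, -0.3]
grip_width: 91.6
finger_force: 0.0
```

Emit:
step_arm(series="-0.5 0 0 0.2 0 0 0; 0 0 0 0.4 0 0 0; 0.4 0 0 0.42 0 0 0; 0.8 0 0 0.42 0 0 0; 1 0 0 0.42 0 0 0; 1 0 0 0.42 0 0 0; 1 0 0 0.42 0 0 0; 1 0 0 0.42 0 0 0; 1 0 0 0.42 0 0 0; 1 0 0 0.42 0 0 0; 1 0 0 0.42 0 0 0; 1 0 0 0.42 0 0 0; 1 0 0 0.42 0 0 0; 1 0 0 0.42 0 0 0")

```text
time: 16.25
tool_pos: [453.7, 259.7, 17.0]
tcp_rot: [3.141, -0.0, 3.102]
contact_force: [-0.1, -0.7, 0.6]
grip_width: 8.1
finger_force: 30.0
```

Emit:
step_arm(series="1 0 0 -0.3 0 0 0; 1 0 0 -0.6 0 0 0; 1 0 0 -1 0 0 0; 1 0 0 -1 0 0 0")

```text
time: 16.65
tool_pos: [455.9, 260.7, 100.4]
tcp_rot: [3.138, 0.007, 3.102]
contact_force: [0.2, -0.5, -2.4]
grip_width: 7.7
finger_force: 30.0
```

Emit:
step_arm(series="1 0 0 -0.3 0 0 0; 1 0 0 -0.6 0 0 0; 1 0 0 -0.75 0 0 0; 1 0 0 -0.75 0 0 0; 1 0 0 -0.75 0 0 0")

```text
time: 17.15
tool_pos: [453.1, 259.4, 155.7]
tcp_rot: [3.142, -0.002, 3.102]
contact_force: [0.2, -0.7, -2.4]
grip_width: 7.8
finger_force: 30.0
```

```bash
python3 - <<'E'
from h import *
p,R=pose(); o=readout.get_obs(); print(p.round(1),R.as_euler("xyz").round(3),o["time"],o["contact_force"],o["moment"])
cov((370,60),(530,235),p[2]-45,p[2]+8)
ps=[vision.capture(n) for n in("side","top")]
c=[cv2.resize(q["frame"][v:v+100,u:u+80],None,fx=5,fy=5,interpolation=cv2.INTER_CUBIC) for q,u,v in((ps[0],170,130),(ps[1],120,180))]
cv2.imwrite("pics/g.png",np.hstack(c)[...,::-1])
E
```

```text
[453.1 259.4 155.7] [ 3.142e+00 -2.000e-03  3.102e+00] 17.15 [ 0.1696758  -0.65540436 -2.40093012] [0.06095639 0.04401348 0.03501053]
top 1077 [447.4 161.7 145.8] [[394.8, 118.6, 140.7], [502.2, 230.7, 150.6]] [array([448.5, 176.6]), array([119.3, 110.3]), np.float64(87.9)]
side 493 [444.7 167.  144.5] [[392.4, 110.6, 139.3], [498.8, 232.6, 148.5]] [array([446.1, 171.3]), array([128.8, 110.7]), np.float64(88.4)]
```

View pics/g.png

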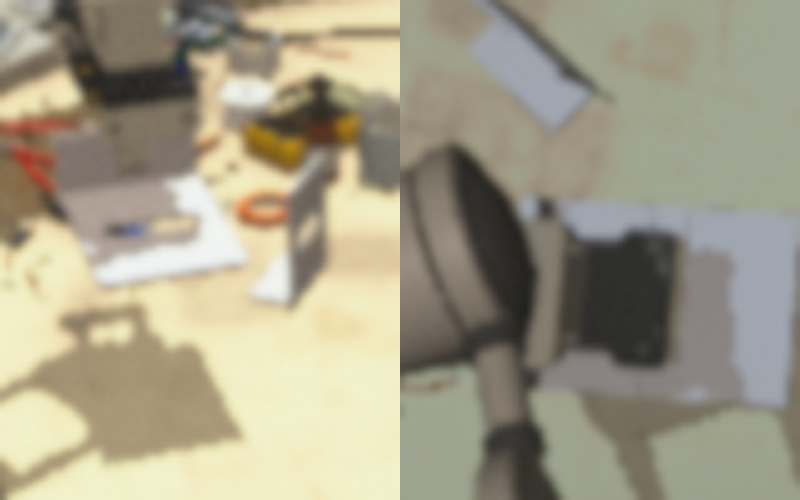

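The cover hangs level from the fin. Next I measure its lateral offset in the hand and get a better box pose, both from the same camera.

```bash
python3 - <<'E'
from h import *
p,R=pose(); ty=R.apply([0,1,0]); cx=np.array([ty[1],-ty[0],0])
for n in("top","side"):
    for k in range(3):
        q=vision.capture(n); W=cloud(q).reshape(-1,3); d=W-p
        a=d@cx; b=d@ty
        L=[];H=[]
        for lo in range(-138,-118,4) if n=="top" else range(-138,-60,8):
            m=(abs(d[:,2]+11)<8)&(b>lo)&(b<lo+8)&(abs(a)<75)
            if m.sum()>5: L.append(a[m].min());H.append(a[m].max())
        m=(abs(d[:,2]+11)<8)&(abs(a)<60)&(b>-190)&(b<-110)
        L,H=np.mean(L),np.mean(H)
        m2=(W[:,2]>40)&(W[:,2]<53)&np.all((W[:,:2]>(430,-300))&(W[:,:2]<(640,-90)),1);Q=W[m2]
        r=cv2.minAreaRect(Q[:,:2].astype(np.float32))
        m3=(W[:,2]>65)&(W[:,2]<95)&np.all((W[:,:2]>(480,-250))&(W[:,:2]<(580,-140)),1)
        r3=cv2.minAreaRect(W[m3][:,:2].astype(np.float32))
        print(n,"cover mid x",round((L+H)/2,1),"w",round(H-L,1),"far edge",round(b[m].min(),1),"rim",[np.round(x,1) for x in r],"nut",[np.round(x,1) for x in r3])
E
```

```text
top cover mid x -1.1 w 108.4 far edge -142.7 rim [array([ 530.7, -195.2]), array([150.1, 127.5]), np.float64(77.4)] nut [array([ 530.9, -194.4]), array([13. , 60.7]), np.float64(75.7)]
top cover mid x -1.3 w 108.7 far edge -142.5 rim [array([ 529.6, -195.2]), array([150.9, 123.2]), np.float64(78.0)] nut [array([ 530.6, -194.9]), array([10.2, 60.9]), np.float64(73.2)]
top cover mid x -0.9 w 108.4 far edge -142.4 rim [array([ 528.4, -194.9]), array([150.5, 122.8]), np.float64(77.4)] nut [array([ 530.5, -194.9]), array([11.2, 60.9]), np.float64(74.9)]
side cover mid x -3.2 w 106.8 far edge -154.8 rim [array([ 528.2, -201.8]), array([156.8, 121. ]), np.float64(77.3)] nut [array([ 527.3, -203.4]), array([15. , 58.5]), np.float64(71.3)]
side cover mid x -3.3 w 106.9 far edge -152.3 rim [array([ 527.8, -200. ]), array([162.5, 121.5]), np.float64(75.6)] nut [array([ 526.8, -204. ]), array([15.4, 57.9]), np.float64(66.4)]
side cover mid x -3.2 w 105.4 far edge -153.2 rim [array([ 529.2, -201.8]), array([158.2, 123.2]), np.float64(77.4)] nut [array([ 526.9, -204.7]), array([17.4, 58.5]), np.float64(71.1)]
```

Emit:
step_arm(series="1 -0.09 -0.32 0 0 0 0; 1 -0.18 -0.64 0 0 0 0; 1 -0.27 -0.96 0 0 0 0")

```text
time: 17.95
tool_pos: [472.3, 181.3, 156.9]
tcp_rot: [3.141, 0.0, 3.103]
contact_force: [0.1, -0.7, -2.3]
grip_width: 8.0
finger_force: 30.0
```

Emit:
step_arm(series="1 -0.09 -0.32 0 0 0 0; 1 -0.18 -0.64 0 0 0 0; 1 -0.27 -0.96 0 0 0 0")

```text
time: 18.25
tool_pos: [491.0, 103.4, 157.0]
tcp_rot: [3.141, 0.0, 3.102]
contact_force: [0.5, 1.1, -2.0]
grip_width: 7.6
finger_force: 30.0
```

Emit:
step_arm(series="1 -0.09 -0.32 0 0 0 0; 1 -0.18 -0.64 0 0 0 0; 1 -0.27 -0.96 0 0 0 0")

```text
time: 18.55
tool_pos: [509.5, 25.8, 156.9]
tcp_rot: [3.141, 0.0, 3.102]
contact_force: [0.1, 0.1, -1.6]
grip_width: 8.0
finger_force: 30.0
```

Emit:
step_arm(series="1 -0.09 -0.32 0 0 0 0; 1 -0.18 -0.64 0 0 0 0; 1 -0.27 -0.96 0 0 0 0")

```text
time: 18.85
tool_pos: [528.0, -51.8, 156.8]
tcp_rot: [3.141, 0.0, 3.102]
contact_force: [0.1, 0.4, -2.1]
grip_width: 7.8
finger_force: 30.0
```

Emit:
step_arm(series="1 -0.09 -0.32 0 0 0 0; 1 -0.18 -0.64 0 0 0 0.01; 1 -0.27 -0.96 0 0 0 0.02; 1 -0.27 -0.96 0 0 0 0.0286; 1 -0.27 -0.96 0 0 0 0.0286; 1 -0.27 -0.96 0 0 0 0.0286")

```text
time: 19.45
tool_pos: [546.1, -128.1, 156.5]
tcp_rot: [3.141, -0.001, 2.924]
contact_force: [0.1, 1.0, -1.7]
grip_width: 7.5
finger_force: 30.0
```

```bash
python3 - <<'E'
from h import *
p,R=pose(); print(p.round(1),R.as_euler("xyz").round(4),readout.get_obs()["time"])
d=np.array([np.cos(np.radians(77.4)),np.sin(np.radians(77.4)),0]); T=np.array([531.2,-197.5,0])+71*d; T[2]=118
rt=Ro.from_euler("xyz",[np.pi,0,np.radians(167.4)])
rows([(1,T,rt)])
E
```

```text
[ 546.1 -128.1  156.5] [ 3.1407e+00 -6.0000e-04  2.9237e+00] 19.45
1 -0.008 -0.0 0.482 0.0001 -0.0001 0.0003;
```

Emit:
step_arm(series="1 -0.008 0 0.2 0 0 0; 1 -0.008 0 0.48 0 0 0; 1 -0.008 0 0.48 0 0 0; 1 -0.008 0 0.48 0 0 0")

```text
time: 19.85
tool_pos: [546.9, -127.9, 118.6]
tcp_rot: [3.141, -0.001, 2.924]
contact_force: [-0.2, -0.9, -1.1]
grip_width: 8.1
finger_force: 30.0
```

```bash
python3 - <<'E'
from h import *
p,R=pose(); print(p.round(1),R.as_euler("xyz").round(4))
ty=R.apply([0,1,0]); cx=np.array([ty[1],-ty[0],0])
for n in("top","side"):
    q=vision.capture(n); W=cloud(q).reshape(-1,3); d=W-p; a=d@cx; b=d@ty
    L=[];H=[]
    for lo in range(-138,-118,4) if n=="top" else range(-138,-60,8):
        m=(abs(d[:,2]+11)<6)&(b>lo)&(b<lo+8)&(abs(a)<75)
        if m.sum()>5: L.append(a[m].min());H.append(a[m].max())
    m=(abs(d[:,2]+11)<8)&(abs(a)<50)&(b>-190)&(b<-110)
    print(n,(np.mean(L)+np.mean(H))/2,np.mean(H)-np.mean(L),"far",b[m].min())
    c=(p-71*ty-[0,0,17]); print("slot centre px",proj(q,c+[0,0,6]),"nut top px",proj(q,[530.2,-197,85]))
    s=q["frame"][170:255,260:345] if n=="top" else q["frame"][205:290,220:305]
    if n=="top":I=s
    else: cv2.imwrite("pics/h.png",cv2.resize(np.hstack([I,s]),(800,400),interpolation=cv2.INTER_CUBIC)[...,::-1])
E
```

```text
[ 546.9 -127.9  118.6] [ 3.1408e+00 -7.0000e-04  2.9236e+00]
top -2.430379359352102 108.6227946861726 far -141.7127926955558
slot centre px [[305.77563097 214.93861278]] nut top px [[304.79546096 215.76741954]]
side -2.629291888455459 107.19822934183048 far -151.77248318858963
slot centre px [[259.70420065 234.35363014]] nut top px [[259.17601944 240.07409557]]
```

View pics/h.png

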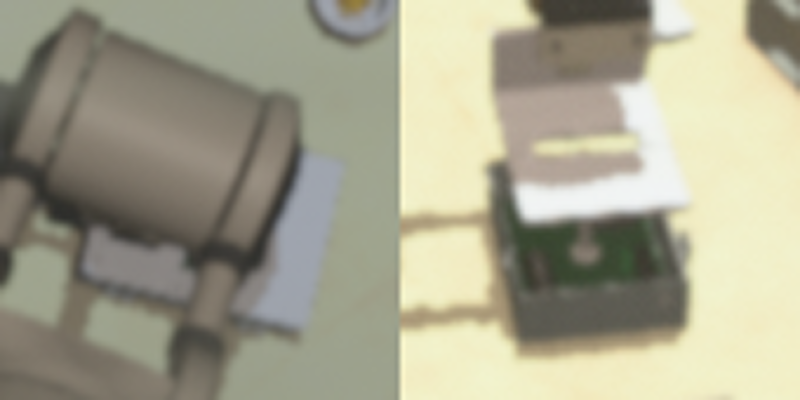

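The cover's slot sits over the wing nut within about 1–2 mm in both cameras. I lower it.

Emit:
step_arm(series="1 0 0 0.1 0 0 0; 1 0 0 0.2 0 0 0; 1 0 0 0.3 0 0 0; 1 0 0 0.4 0 0 0; 1 0 0 0.5 0 0 0; 1 0 0 0.56 0 0 0; 1 0 0 0.6 0 0 0; 1 0 0 0.6 0 0 0; 1 0 0 0.6 0 0 0")

```text
time: 20.85
tool_pos: [547.1, -128.5, 70.5]
tcp_rot: [3.141, 0.0, 2.922]
contact_force: [-0.3, 0.2, -1.6]
grip_width: 8.0
finger_force: 30.0
```

Emit:
step_arm(series="1 0 0 0.02 0 0 0; 1 0 0 0.04 0 0 0; 1 0 0 0.06 0 0 0; 1 0 0 0.08 0 0 0; 1 0 0 0.08 0 0 0; 1 0 0 0.08 0 0 0")

```text
time: 21.45
tool_pos: [547.0, -128.4, 63.9]
tcp_rot: [3.141, -0.0, 2.922]
contact_force: [0.1, -1.1, -2.8]
grip_width: 7.7
finger_force: 30.0
```

Emit:
step_arm(series="1 0 0 0.01 0 0 0; 1 0 0 0.02 0 0 0; 1 0 0 0.03 0 0 0; 1 0 0 0.03 0 0 0; 1 0 0 0.03 0 0 0")

```text
time: 21.95
tool_pos: [547.0, -128.4, 61.9]
tcp_rot: [3.141, 0.0, 2.922]
contact_force: [-1.3, 1.2, 4.4]
grip_width: 7.5
finger_force: 30.0
```

```bash
python3 - <<'E'
from h import *
p,R=pose(); ty=R.apply([0,1,0]); cx=np.array([ty[1],-ty[0],0]); o=readout.get_obs(); print(p.round(1),o["contact_force"],o["moment"])
q=vision.capture("side"); W=cloud(q).reshape(-1,3); d=W-p; a=d@cx; b=d@ty
for lo in range(-145,-20,20):
    m=(W[:,2]>38)&(W[:,2]<62)&(b>lo)&(b<lo+20)&(abs(a)<50)
    print(lo,m.sum(),W[m][:,2].mean().round(1))
E
```

```text
[ 547.  -128.4   61.9] [-1.25100791  1.19509385  4.35626077] [0.07064264 0.34093714 0.01543909]
-145 146 51.5
-125 122 51.7
-105 124 51.6
-85 62 52.8
-65 46 51.5
-45 50 52.0
-25 106 52.6
```

Emit:
step_arm(series="0.6 0 0 0 0 0 0; 0.2 0 0 0 0 0 0; 0.2 0 0 0 0 0 0; 0.2 0 0 0 0 0 0; 0.2 0 0 0 0 0 0; 0.2 0 0 -0.2 0 0 0; 0.2 0 0 -0.5 0 0 0; 0.2 0 0 -0.9 0 0 0; 0.2 0 0 -0.9 0 0 0; 0.2 0 0 -0.9 0 0 0")

```text
time: 23.0
tool_pos: [547.2, -128.5, 133.9]
tcp_rot: [3.141, 0.001, 2.922]
contact_force: [-0.1, 0.7, -1.0]
grip_width: 36.8
finger_force: 0.0
```

```bash
python3 - <<'E'
from h import *
p,R=pose(); o=readout.get_obs(); print(p.round(1),o["time"],o["grip_width"])
q=vision.capture("side"); W=cloud(q).reshape(-1,3)
ty=R.apply([0,1,0]); cx=np.array([ty[1],-ty[0],0]); c0=np.array([531.2,-197.5,0]); d=W-c0; a=d@cx; b=d@ty
for lo in range(-75,65,20):
    m=(W[:,2]>38)&(W[:,2]<60)&(b>lo)&(b<lo+20)&(abs(a)<50); print(lo,m.sum(),W[m][:,2].mean().round(1),end=" | ")
m=(W[:,2]>65)&(W[:,2]<95)&(abs(a)<45)&(abs(b)<35); Q=W[m]; print("\nnut",len(Q),Q.mean(0),a[m].min(),a[m].max(),np.percentile(Q[:,2],[2,98]))
print("plate x",[ (a[k].min()+a[k].max())/2 for lo in(-60,-40) for k in[(W[:,2]>46)&(W[:,2]<58)&(b>lo)&(b<lo+20)&(abs(a)<58)]])
c=q["frame"][200:290,210:310]; cv2.imwrite("pics/i.png",cv2.resize(c,None,fx=6,fy=6,interpolation=cv2.INTER_CUBIC)[...,::-1])
E
```

```text
[ 547.2 -128.5  133.9] 23.0 36.77781122916934
-75 144 51.4 | -55 126 51.6 | -35 122 51.3 | -15 58 52.3 | 5 49 51.3 | 25 47 51.7 | 45 98 52.2 | 
nut 136 [ 527.75588574 -203.83080053   79.2177735 ] -32.22829380972578 27.06336983557134 [65.65011697 92.82021027]
plate x [np.float64(0.09973251096880276), np.float64(-2.2138047318038687)]
```

View pics/i.png

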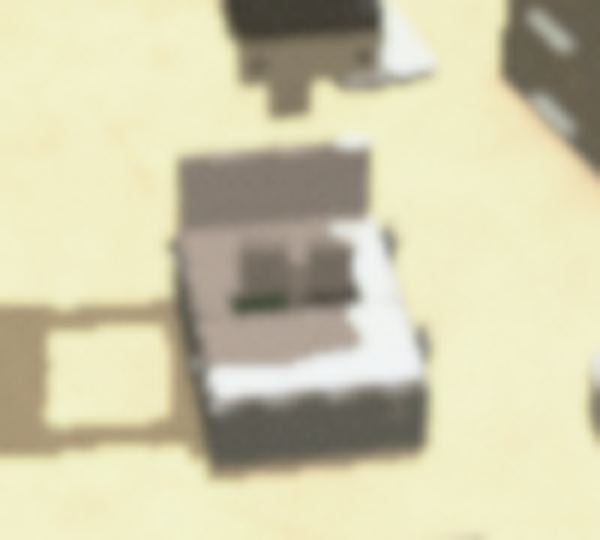

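The cover is seated flush with the wing nut standing through the slot, at about (260,245) in the side view. Now I grip the wings.

Emit:
step_arm(series="0.2 0 -0.4 0 0 0 0; 0.2 0 -0.88 0 0 0 0; 0.2 0 -0.88 0 0 0 0; 0.2 0 -0.88 0 0 0 0")

```text
time: 23.45
tool_pos: [530.8, -197.4, 132.0]
tcp_rot: [3.14, -0.003, 2.92]
contact_force: [-0.1, 0.2, -0.3]
grip_width: 36.7
finger_force: 0.0
```

Emit:
step_arm(series="0.2 0 0 0.25 0 0 0; 0.2 0 0 0.5 0 0 0; 0.2 0 0 0.7 0 0 0; 0.2 0 0 0.9 0 0 0; 0.2 0 0 0.9 0 0 0; 0.6 0 0 0.9 0 0 0; 1 0 0 0.9 0 0 0; 1 0 0 0.9 0 0 0; 1 0 0 0.9 0 0 0; 1 0 0 0.9 0 0 0; 1 0 0 0.9 0 0 0")

```text
time: 24.55
tool_pos: [531.7, -199.7, 62.3]
tcp_rot: [-3.139, 0.002, 2.922]
contact_force: [-3.0, -9.0, -0.6]
grip_width: 13.7
finger_force: 29.5
```

```bash
python3 - <<'E'
from h import *
o=readout.get_obs(); print({k:np.round(o[k],2) for k in("tool_pos","tcp_rot","contact_force","moment","grip_width","joint_positions")})
for j in range(1,15): print(1,0,0,round(0.45*j/15*.0+ (3*2.3*j/14)/80,3),0,0,round(2.3*j/14/2/np.pi,3),end="; ")
E
```

```text
{'tool_pos': array([ 531.67, -199.68,   62.29]), 'tcp_rot': array([-3.14,  0.  ,  2.92]), 'contact_force': array([-3.01, -8.99, -0.58]), 'moment': array([-1.66,  0.44,  0.01]), 'grip_width': np.float64(13.7), 'joint_positions': array([-0.49,  0.59,  1.61, -0.  ,  0.94, -1.84])}
1 0 0 0.006 0 0 0.026; 1 0 0 0.012 0 0 0.052; 1 0 0 0.018 0 0 0.078; 1 0 0 0.025 0 0 0.105; 1 0 0 0.031 0 0 0.131; 1 0 0 0.037 0 0 0.157; 1 0 0 0.043 0 0 0.183; 1 0 0 0.049 0 0 0.209; 1 0 0 0.055 0 0 0.235; 1 0 0 0.062 0 0 0.261; 1 0 0 0.068 0 0 0.288; 1 0 0 0.074 0 0 0.314; 1 0 0 0.08 0 0 0.34; 1 0 0 0.086 0 0 0.366;
```

Emit:
step_arm(series="1 0 -0.02 0 0 0 0; 1 0 -0.04 0 0 0 0; 1 0 -0.04 0 0 0 0; 1 0 -0.04 0 0 0 0; 1 0 -0.04 0 0 0 0")

```text
time: 25.05
tool_pos: [531.5, -200.0, 62.0]
tcp_rot: [3.141, 0.001, 2.922]
contact_force: [1.8, 2.1, 3.4]
grip_width: 13.5
finger_force: 30.0
```

Emit:
step_arm(series="0.5 0 0 0 0 0 0; 0.5 0 0 0 0 0 0; 0.5 0 0 0 0 0 0; 0.5 0 0 -0.06 0 0 0; 0.5 0 0 -0.1 0 0 0; 0.5 0 0 -0.1 0 0 0; 1 0 0 -0.1 0 0 0; 1 0 0 -0.1 0 0 0; 1 0 0 -0.1 0 0 0; 1 0 0 -0.1 0 0 0; 1 0 0 -0.1 0 0 0; 1 0 0 -0.1 0 0 0")

```text
time: 26.25
tool_pos: [531.0, -199.9, 69.6]
tcp_rot: [3.14, -0.0, 2.922]
contact_force: [-0.8, 3.1, 5.0]
grip_width: 8.7
finger_force: 34.7
```

Emit:
step_arm(series="1 0 0 0.006 0 0 0.02; 1 0 0 0.012 0 0 0.04; 1 0 0 0.017 0 0 0.06; 1 0 0 0.021 0 0 0.08; 1 0 0 0.025 0 0 0.1; 1 0 0 0.029 0 0 0.12; 1 0 0 0.033 0 0 0.14; 1 0 0 0.037 0 0 0.16; 1 0 0 0.042 0 0 0.18; 1 0 0 0.047 0 0 0.2; 1 0 0 0.052 0 0 0.22; 1 0 0 0.057 0 0 0.24; 1 0 0 0.062 0 0 0.26; 1 0 0 0.067 0 0 0.28; 1 0 0 0.072 0 0 0.3; 1 0 0 0.076 0 0 0.32; 1 0 0 0.08 0 0 0.34; 1 0 0 0.086 0 0 0.366; 1 0 0 0.086 0 0 0.366; 1 0 0 0.086 0 0 0.366")

```text
time: 28.25
tool_pos: [527.5, -200.8, 63.6]
tcp_rot: [-3.137, 0.005, 0.624]
contact_force: [-15.7, -0.3, 20.1]
grip_width: 8.8
finger_force: 36.4
```

```bash
python3 - <<'E'
from h import *
o=readout.get_obs(); print({k:np.round(o[k],2) for k in("tool_pos","tcp_rot","contact_force","moment","grip_width","joint_positions")})
E
```

```text
{'tool_pos': array([ 527.47, -200.77,   63.65]), 'tcp_rot': array([-3.14,  0.01,  0.62]), 'contact_force': array([-15.69,  -0.27,  20.05]), 'moment': array([-0.03,  2.89,  0.53]), 'grip_width': np.float64(8.79), 'joint_positions': array([-0.5 ,  0.59,  1.61, -0.  ,  0.95,  0.45])}
```

Emit:
step_arm(series="0.6 0 0 0 0 0 0; 0.3 0 0 0 0 0 0; 0.3 0 0 0 0 0 0; 0.3 0 0 0 0 0 0; 0.3 0 0 -0.3 0 0 0; 0.3 0 0 -0.6 0 0 0; 0.3 0 0 -1 0 0 0; 0.3 0 0 -1 0 0 0")

```text
time: 29.05
tool_pos: [533.1, -201.3, 146.4]
tcp_rot: [3.135, -0.004, 0.623]
contact_force: [-0.1, 0.1, 0.4]
grip_width: 32.1
finger_force: 0.0
```

Emit:
step_arm(series="0.3 0 0 -0.5 0 0 0; 0.3 0 0 -1 0 0 0; 0.3 0 0 -1 0 0 0")

```text
time: 29.35
tool_pos: [533.2, -201.4, 227.3]
tcp_rot: [3.134, -0.005, 0.623]
contact_force: [0.1, 0.9, 1.0]
grip_width: 32.3
finger_force: 0.0
```

Emit:
step_arm(series="0.3 -0.5 0 -0.5 0 0 0; 0.3 -1 0 -1 0 0 0; 0.3 -1 0 -1 0 0 0; 0.3 -1 0 -1 0 0 0")

```text
time: 29.75
tool_pos: [465.7, -248.0, 303.0]
tcp_rot: [3.14, -0.001, 0.62]
contact_force: [-0.7, 0.6, 0.2]
grip_width: 32.2
finger_force: 0.0
```

```bash
python3 - <<'E'
from h import *
o=readout.get_obs(); print({k:np.round(o[k],2) for k in("time","tool_pos","grip_width")})
an=np.radians(-12.6); cx=np.array([np.cos(an),np.sin(an),0]); cy=np.array([-cx[1],cx[0],0])
for n in("side","top"):
    q=vision.capture(n); W=cloud(q).reshape(-1,3); d=W-[531,-198,0]; a=d@cx; b=d@cy
    z=[]
    for lo in range(-75,65,20):
        m=(W[:,2]>38)&(W[:,2]<60)&(b>lo)&(b<lo+20)&(abs(a)<50)
        if m.sum()>5: z.append(W[m][:,2].mean().round(1))
    m=(W[:,2]>70)&(W[:,2]<95)&(abs(a)<45)&(abs(b)<42); Q=W[m]
    print(n,z,"nut",len(Q))
    if len(Q)>5: print(Q.mean(0).round(1),np.percentile(Q[:,2],[5,50,98]).round(1),[np.round(x,1) for x in cv2.minAreaRect(Q[:,:2].astype(np.float32))],np.c_[a,b][m].T@[1]*len(Q) if 0 else "")
    m=(W[:,2]>46)&(W[:,2]<57)&(abs(a)<75)&(b>-85)&(b<60)
    print("plate",[np.round(x,1) for x in cv2.minAreaRect(W[m][:,:2].astype(np.float32))])
    c=q["frame"][195:285,215:305] if n=="side" else q["frame"][170:260,260:350]
    if n=="side": I=c
    else: cv2.imwrite("pics/j.png",cv2.resize(np.hstack([I,c]),(800,400),interpolation=cv2.INTER_CUBIC)[...,::-1])
E
```

```text
{'time': np.float64(29.75), 'tool_pos': array([ 465.66, -248.03,  303.03]), 'grip_width': np.float64(32.16)}
side [np.float64(50.4), np.float64(51.8), np.float64(51.9), np.float64(52.3), np.float64(51.1), np.float64(51.3), np.float64(51.7)] nut 70
[ 525.8 -204.7   79.4] [70.7 80.1 87.7] [array([ 527., -203.]), array([65.6, 12.1]), np.float64(39.3)] 
plate [array([ 526.9, -208. ]), array([141.3, 126.2]), np.float64(77.8)]
top [np.float64(50.7), np.float64(51.4), np.float64(51.2), np.float64(51.2), np.float64(51.8), np.float64(51.6), np.float64(51.3)] nut 64
[ 529.7 -194.6   82.1] [74.5 83.1 89. ] [array([ 530.1, -195.4]), array([60.4, 10.3]), np.float64(37.1)] 
plate [array([ 528.2, -203.5]), array([131.8, 126.3]), np.float64(77.4)]
```

View pics/j.png

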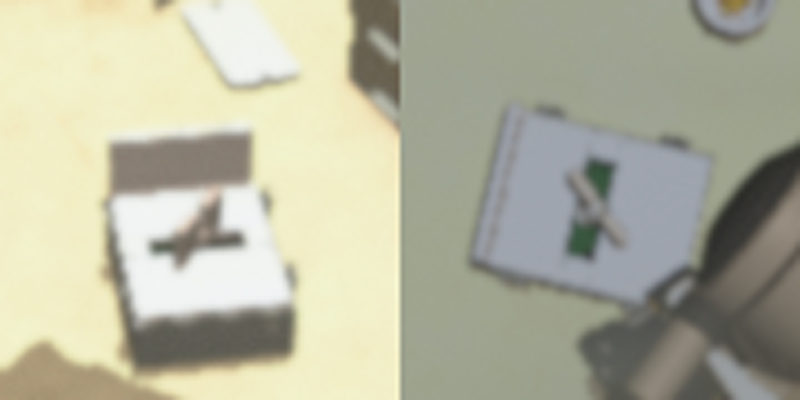

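Both views show the plate flush between the tabs. The wing nut has turned clockwise from 167° to about 38°, roughly 2.25 rad, and the arm is clear. I'm handing the job in.

```bash
python3 -c "
from plant import order
print(order.close_job())"
```

```text
the job is handed in; nothing more can be done
None
```

I tipped the cover gently onto its slotted leg and seated it flush on the box. The wing nut is turned about 2.25 rad clockwise, which should leave it snug on the plate; the job is handed in at about 30 s, with no verdict returned.

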